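# Shut the kettle's lid and switch it on

## Task

The kettle is ready to boil but its lid has been left open: with your fingertips push the lid fully shut, then press the toggle in the middle of the power base's control block all the way down to switch the kettle on, and take your hand away. Push gently, and do not press the round temperature key on either side of the toggle. Do not lift or shift the kettle, and leave the mugs, infuser ball, coaster, trivet, teaspoon and tea caddy where they are.

Things in the scene. Friction and masses are not known exactly. Their poses are not given: they have to be found in the camera images.
- power_base: the fixed black power base: a round stand 156 mm across, 20 mm high, with a control block on the side facing the robot. Origin: centre of the stand's underside, on the ledge. -x points out along the block towards the robot, +y to the robot's left, z up. Block: x = -60 to -155 mm, 124 mm wide, top at 18 mm; the toggle sits in a 38 mm slot in its middle, with a round key on either side
- toggle_pad (a point): where to press: upper face of the toggle, mid-width, 10 mm from its free end; moves with it; 41 mm above the ledge when off, 29 mm when on; about 125 mm from the base's origin along its -x. The toggle is a satin grey ridged paddle 44 mm long, 30 mm wide, 6 mm thick, hinged at its end near the kettle
- toggle (a joint): angle of the toggle, rad: 0 = off (free end tilted up), 0.35 = fully down, on. Level axis along the base's y, 34 mm from toggle_pad; about 2.5 N down on the pad moves it; it stays where it is left. At the end its sprung axle gives 5 mm more, 2 N per mm
- key_left_top (a point): top centre of the round key (18 mm across, standing 4 mm above the block) 41 mm to the left (base +y) of the toggle pad; a temperature key, not to be pressed
- key_left (a joint): travel of the left key, m: 0 = up, 0.003 = fully pressed; springs back; about 1.6 N starts it
- key_right_top (a point): top centre of the like round key 41 mm to the right (base -y) of the toggle pad, not to be pressed
- key_right (a joint): travel of the right key, m: as for the left key
- kettle: compact steel kettle, 0.65 to 1 kg, standing loose on the power base over a 10 mm connector boss. Origin: centre of its underside, 20 mm above the ledge; z up. 118 mm across the foot, 100 mm at the rim, rim 158 mm up. -x: the spout (to 88 mm out, 90 to 155 mm up), roughly to the robot's left. +x: the black D handle (to 113 mm out, top 160 mm up), roughly to its right
- lid_hinge (a point): the lid's hinge line, in mid-length: 47 mm from the kettle's axis on the handle side, 161 mm above the kettle's underside. The line is level, along the kettle's y axis
- kettle_lid (a joint): opening angle of the lid, rad: 0 = shut (level on the rim), 1.3 = fully open; starts at 0.75 to 1.2 with its free edge up, so that its outer face looks up and towards the handle. It stays where it is left; about 1.5 N square to the pad closes it. At 0 it meets a soft seal that gives some 4 mm at the pad, 3 N per mm
- lid_pad (a point): push pad on the lid's outer face (the top when shut): black, raised, 18 by 30 mm, near the free edge; the point is its top centre, 74 mm from the hinge line along the lid, 15 mm off it square to the lid; 196 mm above the ledge when shut. The lid is a steel disc 96 mm across, 12 mm thick, reaching 95 mm from the hinge
- mug_a: matte black ceramic mug, 80 mm across, 92 mm high, handle along its +y axis reaching 77 mm from the axis; origin at the centre of its underside. Leave alone
- mug_b: a second mug, like mug_a; on the other side of the kettle. Leave alone
- infuser: stainless steel tea infuser ball, 46 mm across, 53 mm high with its ring, standing on a small flat beside the control block; origin at the centre of its underside. Leave alone
- coaster: round frosted glass coaster, 96 mm across, 6 mm thick; origin at the centre of its underside. Leave alone
- trivet: round orange silicone trivet, 140 mm across, 10 mm thick; origin at the centre of its underside. Leave alone
- teaspoon: steel teaspoon 140 mm long lying near the control block, handle to its -x; origin under its middle. Leave alone
- caddy: round metal tea caddy with a wooden lid, 75 mm across, 110 mm high; origin at the centre of its underside. Leave alone

How it is judged (in metres and radians):
On the way, in this order (a step that is already met when the one before it is completed fails the run):
1. the kettle's lid is pushed shut while the toggle is still off (value of joint kettle_lid below 0.06 rad and value of joint toggle below 0.15 rad), for 0.2 s.
2. the toggle is pressed down to on (value of joint toggle above 0.28 rad), for 0.2 s.
At the end, for the whole second after the job is handed in: The lid is shut (within 0.06 rad), the toggle is down (beyond 0.28 of 0.35 rad), both temperature keys are up, the kettle stands upright and still on its base within 15 mm of where it stood, and every other thing is within 12 mm of where it stood (value of joint kettle_lid below 0.06 rad and value of joint toggle above 0.28 rad and value of joint each of key_left, key_right below 0.0015 m and distance of kettle from where it was at the start of the episode below 0.015 m and angle between kettle's own z axis and vertical below 0.05 rad and linear speed of kettle below 0.02 m/s and distance of each of mug_a, mug_b, infuser, coaster, trivet, teaspoon, caddy from where it was at the start of the episode below 0.012 m); the robot touches nothing.
It fails at once if the kettle is lifted, carried, shoved or tipped (more than 15 mm, 0.1 rad) on its base (distance of kettle from where it was at the start of the episode above 0.015 m or angle between kettle's own z axis and vertical above 0.1 rad).
It fails at once if the kettle or its lid is pushed by the fingers with over 25 N, or by another part of the robot with over 5 N (contact force between the fingers and kettle above 25 N or contact force between the arm and kettle above 5 N).
It fails at once if the toggle or the power base is pressed by the fingers with over 25 N, or by another part of the robot with over 5 N (contact force between the fingers and power_base above 25 N or contact force between the arm and power_base above 5 N).
It fails at once if a temperature key is pressed (value of joint any of key_left, key_right above 0.0015 m).
It fails at once if a mug, the infuser, the coaster, the trivet, the teaspoon or the tea caddy is moved by more than 12 mm (distance of any of mug_a, mug_b, infuser, coaster, trivet, teaspoon, caddy from where it was at the start of the episode above 0.012 m).
It also fails if it takes over 42 s, if anything falls off the work surface, if the arm or the gripper's body presses on something with over 40 N, if the wrist force passes 120 N, or if a joint passes its speed limit or range.

## Robot

A 6-joint arm with a two-finger parallel gripper is mounted at the origin on the work surface. World frame = base frame: x ahead of the robot, y to its left, z up, the work surface at z = 0. Lengths are in mm, angles in rad, forces in N, time in s.
With the tool pointing down it reaches from about 325 to 850 mm from the base axis. Payload 4.4 kg.
Tool frame: the origin (TCP) lies midway between the tips of the shut fingers; the grasp point (between the pads) lies 19 mm behind it; z points along the fingers, y is the line along which they close (so a half turn about z gives the same grasp; the last joint's range is limited). The gripper opens to 94 mm and grips with 3 to 60 N. Pads are 16 mm wide; open, the fingers measure 119 mm over their backs; the gripper's body (75 mm by 177 mm) begins 78 mm behind the grasp point.
Start: joints at [1.143, 0.207, 1.542, -0, 1.393, -0.15], TCP at [157.145, 553.112, 205.447] pointing down, gripper open.
Joint ranges: [-2.73, 2.73], [-0.86, 2.22], [0.23, 2.46], [-1.11, 4.25], [0.08, 2.63], [-2.82, 2.82]. Speed limits (rad/s): [2.79, 2.79, 3.14, 3.14, 3.14, 3.14].

## Interface

Orientations are given as a unit quaternion [w, x, y, z].
In Python, from bench import ctrl gives the robot as it stands.
- The arm moves only by the tool move_arm, never from a script. Its argument "increments" is one flat list of numbers, 7 for each row, row after row: the opening, from 0 (shut) to 1 (fully open), then the shift along the tool's x, y, z in cm, then the turn, a rotation vector about the tool's x, y, z in rad. A call has 1 to 5 rows; each row is the pose to reach, as a shift and turn from the pose commanded when the call began, along the tool's axes at that moment; what a row does not reach only later rows make up. A row lasts 1/12 s, in which the tool goes at most 41.7 mm and 7.16 degrees, less where a joint would pass 70% of its speed; a pose out of reach is approached as far as the arm can. A call with a gripper value outside its range is refused whole. The fingers move at their own pace and stop on an object; "force" is the grip in N (left out, the last holds). Time passes only in rows, so rows that repeat a pose let the fingers close. It gives the time, the measured TCP pose, the force, the opening and the grip force at its end, in the units of the state.
- ctrl.read_state(): the state, without advancing time (a new reading comes with each control period).
- ctrl.read_camera(name): name is "scene" or "top" or "wrist"; returns (picture, depth): 420x560x3 uint8, red, green, blue; 420x560 float32, mm along the optical axis (not along the pixel's ray), 0 where there is no reading.
- ctrl.calibration(name): a dict with "mtx" (3x3 intrinsics, pixels), "R" (3x3) and "t" (3): a world point X has camera coordinates R X + t. Camera axes: x right, y down, z forward; pixel columns grow to the right and rows downward; lengths in mm; the calibration is good to about 2 mm. A picture is of the moment at which its call begins: read the wrist's pose just before it. calibration takes no time and is no camera call; for the wrist camera it gives the pose at the moment of the call.
- ctrl.job_done(): hands the job in; it is judged then, once.
The state is a dict: "time_s": time; "joints": joint angles; "joint_vel": joint speeds; "tau": joint torques, N m; "position": TCP position; "eef_rot": TCP orientation; "wrist_force": force on the tool from outside, world axes, zero at the start; "moment": the same for the moment, N m; "grip_width": finger opening in mm; "grip_force": force on a finger pad.
Only numpy, scipy, OpenCV 4.12 (cv2) and the standard library are available. Lean on these libraries where they do the work, as an engineer would, in place of code of your own. Each camera call takes 0.05 s, during which the arm holds its last target. There are 200 camera calls.

## Working session

There is one attempt and no reset: what is moved stays moved. The work goes in short steps, Python scripts to look and compute and a tool call to move; the robot and the scene stay as the last step left them, time stands still between calls to the robot, and variables do not carry over. Pictures are saved under pics/ and viewed, at most 10 in all, crops included, and the job is handed in when it is done.

Besides the shell and the picture viewer there is one more tool, called after ">>>" by a JSON object that holds its "method" and its "body". move_arm: Moves the arm, as the interface text tells. Its arguments: {"type":"object","properties":{"increments":{"type":"array","items":{"type":"number"}},"force":{"type":"number"}},"required":["increments"]}

```bash
mkdir -p pics; ls
cat > h.py <<'E'
import numpy as np, cv2
from bench import ctrl
def cam(n):
    c=ctrl.calibration(n); p,d=ctrl.read_camera(n)
    return p,d,{k:np.array(c[k],float) for k in('mtx','R','t')}
def pts(d,c):
    v,u=np.mgrid[:d.shape[0],:d.shape[1]]
    P=np.stack([u,v,np.ones_like(u)],-1).astype(float)@np.linalg.inv(c['mtx']).T*d[...,None]
    return (P-c['t'])@c['R']
E
python3 - <<'E'
from h import *
for n in('scene','top'):
    p,d,c=cam(n); cv2.imwrite(f'pics/{n}0.png',p[...,::-1]); np.savez(f'{n}0.npz',p=p,d=d,**c)
    print(n,(-c['R'].T@c['t']).round(),(d>0).mean())
s=ctrl.read_state(); print(s['position'],s['eef_rot'],s['time_s'])
E
```

```text
pics
scene [1236.  155.  875.] 0.9960501700680272
top [377.  19. 958.] 0.9959523809523809
[156.83933947 552.46029287 204.4086285 ] [-2.97768705e-04  1.37972477e-01  9.90435546e-01 -9.67250076e-04] 0.1
```

View pics/scene0.png

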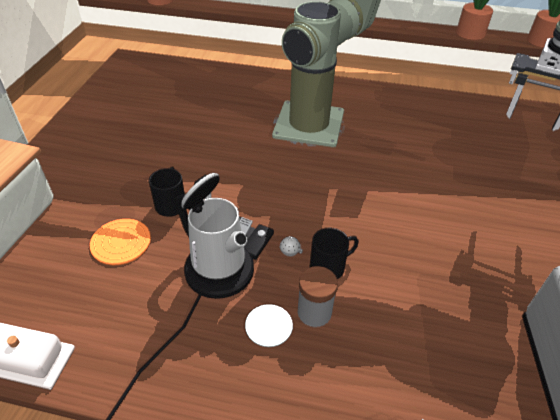

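View pics/top0.png

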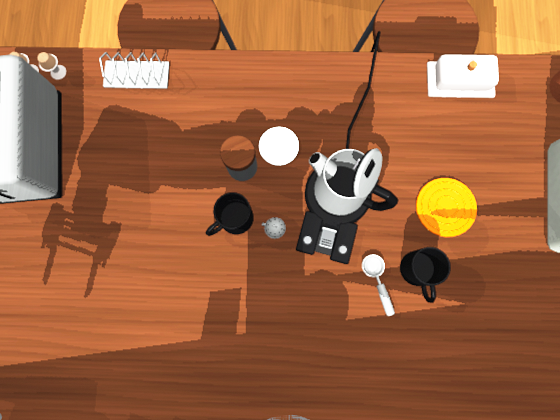

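The scene view shows the lid open above the kettle at (205,190). In the top view the kettle is at about (343,185), the toggle at (326,238) between two keys, and mug_b and the spoon are to its right. Next I'll zoom in and measure.

Run:
```python
from h import *
z=np.load('top0.npz'); p,d=z['p'],z['d']; X=pts(d,z)
cv2.imwrite('pics/topc.png',cv2.resize(p[130:280,280:430,::-1],(600,600),interpolation=cv2.INTER_CUBIC))
g=p.astype(int).mean(-1)
print('table z',np.median(X[300:400,250:400,2]))
# light blobs on control block
hsv=cv2.cvtColor(p,cv2.COLOR_RGB2HSV)
m=((hsv[...,1]<60)&(hsv[...,2]>90)).astype(np.uint8); m[:215]=0;m[275:]=0;m[:,:292]=0;m[:,360:]=0
n,l,s,c=cv2.connectedComponentsWithStats(m)
for i in range(1,n):
    if s[i,4]>8: print(s[i],c[i],np.median(X[l==i],0).round(1))
# lid tilted: points z>175
r=X[130:220,300:400].reshape(-1,3); q=p[130:220,300:400].reshape(-1,3)
print('zmax',r[:,2].max(), np.histogram(r[:,2],bins=range(-10,320,15)))
```

```text
table z 1.5929044974584263
[318 227  19  22 290] [326.85862069 237.47586207] [492.5 -73.4  38.3]
[303 236   9   9  61] [307.         239.57377049] [488.2 -30.2  23. ]
[338 245   9   9  61] [342.27868852 249.13114754] [ 469.2 -109.4   22.7]
zmax 957.5795850008088 (array([3861,  430,  529,  683,  155,  220,  173,  193,  190,  209,  373,
        440,  516,   40,   98,  146,  188,  239,  281,    0,    0]), array([-10,   5,  20,  35,  50,  65,  80,  95, 110, 125, 140, 155, 170,
       185, 200, 215, 230, 245, 260, 275, 290, 305]))
```

View pics/topc.png

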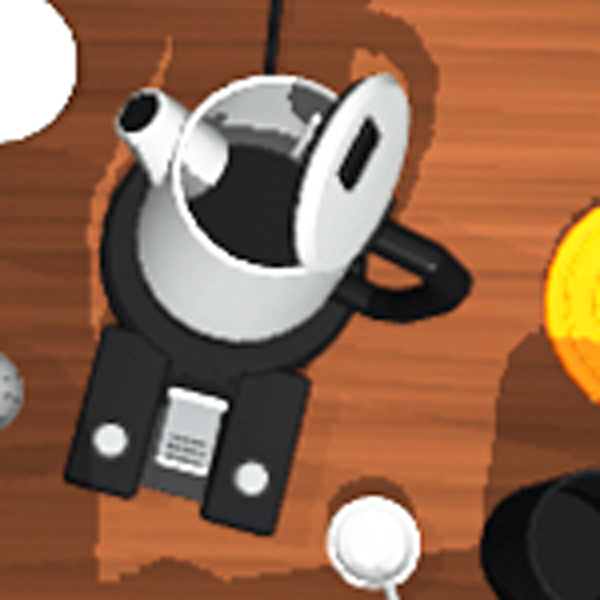

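The crop shows the lid's pad as a black patch at (360,152), with the toggle's ridged free end at (188,450). Keys are at (110,440) and (250,480). Next I'll fit the lid and kettle geometry.

Run:
```python
from h import *
z=np.load('top0.npz'); p,d=z['p'],z['d']; X=pts(d,z)
R=np.zeros(d.shape,bool); R[130:215,300:400]=1
g=p.astype(int).mean(-1)
L=R&(X[...,2]>190)&(X[...,2]<300)&(g>120)
Q=X[L]
for _ in range(4):
    c=Q.mean(0); u,s,v=np.linalg.svd(Q-c,full_matrices=False); n=v[2]*np.sign(v[2,2]); r=(Q-c)@n; Q=Q[abs(r)<max(2.5,2*r.std())]
print('lid n',n.round(3),'tilt',np.arccos(n[2]),'c',c.round(1),len(Q),r.std(), 'az',np.degrees(np.arctan2(n[1],n[0])))
B=R&(X[...,2]>190)&(X[...,2]<300)&(g<60)
l,lab,st,ce=cv2.connectedComponentsWithStats(B.astype(np.uint8))
for i in range(1,l):
    if st[i,4]>10: print('pad?',st[i],np.median(X[lab==i],0).round(1),((X[lab==i]-c)@n).mean().round(1))
# rim band
K=R&(X[...,2]>168)&(X[...,2]<183)&(g>110); k=X[K][:,:2]
def circ(k): 
    a=np.c_[2*k,np.ones(len(k))]; s=np.linalg.lstsq(a,(k**2).sum(1),rcond=None)[0]; return s[:2],np.sqrt(s[2]+s[:2]@s[:2])
for _ in range(6):
    o,rr=circ(k); e=abs(np.hypot(*(k-o).T)-rr); k=k[e<max(3,1.5*e.mean())]
print('rim',o.round(1),rr,len(k))
H=(X[...,2]>130)&(X[...,2]<190)&(g<70); H[:,:365]=0;H[:,405:]=0;H[:160]=0;H[:215]&=True;H[215:]=0
print('handle',np.median(X[H],0).round(1),X[H][:,:2].max(0),X[H][:,:2].min(0))
for n_ in ('R',):
    pass
s=np.load('scene0.npz'); Xs=pts(s['d'],s); gs=s['p'].astype(int).mean(-1)
S=(Xs[...,2]>190)&(Xs[...,2]<300); S[:,:170]=0;S[:,230:]=0;S[:160]=0;S[220:]=0
Q=Xs[S]; print('scene lid zmax',Q[:,2].max(),Q[Q[:,2].argmax()].round(1))
for nm,(a,b) in dict(mugb=(425,268),mug_a=(233,213),inf=(274,227),spoon=(374,265),cad=(238,148),tip=(388,310)).items(): print(nm,X[b,a].round(0))
```

```text
lid n [-0.425 -0.784  0.452] tilt 1.1014230879000848 c [ 584.  -126.4  237.8] 701 1.5765517302001792 az -118.4417299259671
pad? [357 156   7  12  15] [ 597.9 -107.   264.2] -9.4
pad? [365 160   9  17  72] [ 587.8 -123.4  260.9] 6.2
rim [ 601.5 -100.4] 48.69291510726167 231
handle [ 561.5 -172.   176. ] [ 590.88658378 -140.61705338] [ 544.86157088 -196.77740212]
scene lid zmax 270.22957809718804 [ 596.2 -111.9  270.2]
mugb [ 432. -298.   10.]
mug_a [549. 142.   7.]
inf [512.  45.  44.]
spoon [ 437. -185.    2.]
cad [671. 125. 111.]
tip [ 338. -211.   18.]
```

>>> {"method": "move_arm", "body": {"increments": [0,0,0,-4,0,0,0,0,0,0,-8,0,0,0,0,-2,-2,-10.5,0,0,0,0,-4.5,-4.5,-10.5,0,0,0,0,-7,-7,-10.5,0,0,0], "force": 20}}

```text
time_s: 0.52
position: [206.1, 466.9, 312.7]
eef_rot: [0.001, 0.137, 0.991, 0.002]
wrist_force: [0.7, -0.4, -1.0]
grip_width: 64.1
grip_force: 0.0
```

>>> {"method": "move_arm", "body": {"increments": [0,-2.7,-2.6,0,0,0,0,0,-5.4,-5.1,0,0,0,0,0,-8.1,-7.7,0,0,0,0,0,-10.8,-10.2,0,0,0,0,0,-13.5,-12.8,0,0,0,0]}}

```text
time_s: 0.93
position: [300.4, 305.0, 310.0]
eef_rot: [-0.0, 0.138, 0.99, -0.0]
wrist_force: [0.3, -1.0, -0.2]
grip_width: 30.5
grip_force: 0.0
```

>>> {"method": "move_arm", "body": {"increments": [0,-2.7,-2.6,0,0,0,0,0,-5.4,-5.1,0,0,0,0,0,-8.1,-7.7,0,0,0,0,0,-10.8,-10.2,0,0,0,0,0,-13.5,-12.8,0,0,0,0]}}

```text
time_s: 1.35
position: [395.3, 144.9, 310.1]
eef_rot: [-0.0, 0.138, 0.99, 0.0]
wrist_force: [1.0, 0.8, 0.2]
grip_width: 0.9
grip_force: 0.0
```

>>> {"method": "move_arm", "body": {"increments": [0,-2.7,-2.6,0,0,0,0,0,-5.4,-5.1,0,0,0,0,0,-8.1,-7.7,0,0,0,0,0,-10.8,-10.2,0,0,0,0,0,-13.5,-12.8,0,0,0,0]}}

```text
time_s: 1.77
position: [490.3, -15.1, 310.0]
eef_rot: [-0.0, 0.138, 0.99, 0.0]
wrist_force: [0.5, -0.2, 0.8]
grip_width: 0.3
grip_force: 0.0
```

>>> {"method": "move_arm", "body": {"increments": [0,-2.7,-2.5,0,0,0,0,0,-5.4,-5,0,0,0,0,0,-8.1,-7.5,0,0,0,0,0,-10.8,-10,0,0,0,0,0,-11.8,-10.8,0,0,0,0]}}

```text
time_s: 2.18
position: [575.0, -153.8, 308.9]
eef_rot: [-0.001, 0.14, 0.99, -0.001]
wrist_force: [-0.9, -0.2, 0.0]
grip_width: 0.6
grip_force: 0.0
```

>>> {"method": "move_arm", "body": {"increments": [0,0,0,2,0,0,0,0,0,0,4,0,0,0,0,0,0,5.2,0,0,0,0,0,0,5.2,0,0,0]}}

```text
time_s: 2.52
position: [571.6, -148.2, 254.2]
eef_rot: [-0.004, 0.138, 0.99, 0.001]
wrist_force: [0.2, -0.2, 1.0]
grip_width: 0.4
grip_force: 0.0
```

Run:
```python
from h import *
p,d,c=cam('top'); a=cv2.resize(p[110:230,290:440,::-1],(600,480))
p,d,c=cam('scene'); b=cv2.resize(p[130:300,120:290,::-1],(480,480))
cv2.imwrite('pics/a.png',cv2.resize(np.hstack([a,b]),None,fx=.74,fy=.74))
s=ctrl.read_state();print(s['position'],s['wrist_force'])
```

```text
[ 573.55298988 -148.875797    258.14882166] [-0.19037677 -0.24015598  0.19651512]
```

View pics/a.png

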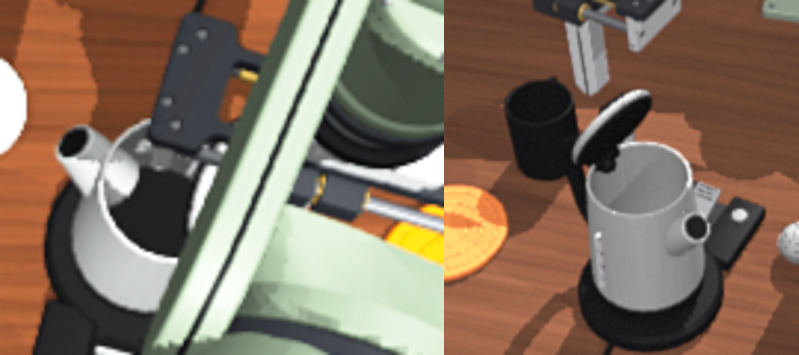

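The fingertips stand behind the lid, at about (590,85) in the right half. I'll push along the pad's arc now.

>>> {"method": "move_arm", "body": {"increments": [0,-0.1,0.5,0.1,0,0,0,0,-0.2,1.0,0.2,0,0,0,0,-0.34,1.46,0.4,0,0,0,0,-0.45,1.95,0.6,0,0,0,0,-0.56,2.43,0.8,0,0,0]}}

```text
time_s: 3.03
position: [586.8, -127.2, 251.3]
eef_rot: [0.001, 0.138, 0.99, -0.0]
wrist_force: [-0.3, -1.0, 2.7]
grip_width: 0.3
grip_force: 0.6
```

>>> {"method": "move_arm", "body": {"increments": [0,-0.1,0.4,0.2,0,0,0,0,-0.2,0.8,0.4,0,0,0,0,-0.25,1.1,0.6,0,0,0,0,-0.33,1.45,0.9,0,0,0,0,-0.4,1.75,1.2,0,0,0]}}

```text
time_s: 3.45
position: [594.7, -111.6, 238.0]
eef_rot: [-0.0, 0.138, 0.99, 0.0]
wrist_force: [-1.1, -0.1, 1.3]
grip_width: 0.4
grip_force: 0.5
```

>>> {"method": "move_arm", "body": {"increments": [0,-0.1,0.5,0.4,0,0,0,0,-0.2,1.0,0.9,0,0,0,0,-0.34,1.46,1.4,0,0,0,0,-0.43,1.85,1.9,0,0,0,0,-0.5,2.15,2.4,0,0,0]}}

```text
time_s: 3.87
position: [605.2, -92.2, 213.4]
eef_rot: [-0.001, 0.138, 0.99, -0.0]
wrist_force: [-0.0, -0.7, 0.1]
grip_width: 0.4
grip_force: 0.3
```

>>> {"method": "move_arm", "body": {"increments": [0,0,0.2,0.4,0,0,0,0,-0.1,0.4,0.8,0,0,0,0,-0.15,0.6,1.2,0,0,0,0,-0.2,0.8,1.5,0,0,0,0,-0.2,0.8,1.6,0,0,0]}}

```text
time_s: 4.28
position: [609.5, -85.0, 197.8]
eef_rot: [-0.0, 0.138, 0.99, 0.0]
wrist_force: [-0.1, 0.4, 0.5]
grip_width: 0.2
grip_force: 0.3
```

>>> {"method": "move_arm", "body": {"increments": [0,0,0.1,0.1,0,0,0,0,-0.1,0.2,0.2,0,0,0,0,-0.1,0.3,0.3,0,0,0,0,-0.1,0.3,0.3,0,0,0]}}

```text
time_s: 4.62
position: [611.4, -83.4, 196.0]
eef_rot: [0.0, 0.138, 0.99, -0.001]
wrist_force: [-0.7, -1.0, 2.1]
grip_width: 0.6
grip_force: 1.1
```

>>> {"method": "move_arm", "body": {"increments": [0,0,0,0.1,0,0,0,0,0,0,0.2,0,0,0,0,0,0,0.2,0,0,0,0,0,0,0.2,0,0,0]}}

```text
time_s: 4.95
position: [611.7, -83.2, 194.7]
eef_rot: [0.001, 0.138, 0.99, -0.0]
wrist_force: [-1.5, -0.6, 5.6]
grip_width: 0.5
grip_force: 2.6
```

>>> {"method": "move_arm", "body": {"increments": [0,0,0,0.1,0,0,0,0,0,0,0.1,0,0,0,0,0,0,0.1,0,0,0,0,0,0,0.1,0,0,0]}}

```text
time_s: 5.28
position: [611.8, -83.1, 194.1]
eef_rot: [0.001, 0.138, 0.99, -0.0]
wrist_force: [-1.0, -0.1, 5.9]
grip_width: 0.2
grip_force: 3.3
```

>>> {"method": "move_arm", "body": {"increments": [0,0,0,-0.6,0,0,0,0,0,0,-2,0,0,0,0,0,0,-4,0,0,0,0,0,0,-6,0,0,0]}}

```text
time_s: 5.62
position: [610.5, -82.3, 251.8]
eef_rot: [-0.001, 0.138, 0.99, 0.001]
wrist_force: [-0.8, -0.1, -0.0]
grip_width: 0.4
grip_force: 0.0
```

>>> {"method": "move_arm", "body": {"increments": [0,3.5,-0.6,0,0,0,0,0,7,-1.2,0,0,0,0,0,10.5,-1.8,0,0,0,0,0,13,-2.4,0,0,0,0,0,13,-2.4,0,0,0,0]}}

```text
time_s: 6.03
position: [475.3, -69.1, 251.5]
eef_rot: [-0.002, 0.138, 0.99, 0.001]
wrist_force: [1.3, -0.5, -0.2]
grip_width: 0.6
grip_force: 0.0
```

Run:
```python
from h import *
s=ctrl.read_state();print(s['position'],s['wrist_force'])
p,d,c=cam('scene'); a=cv2.resize(p[150:310,140:310,::-1],(510,480)); X=pts(d,c)
p,d,c=cam('wrist')
cv2.imwrite('pics/b.png',cv2.resize(np.hstack([a,cv2.resize(p[...,::-1],(560,480))]),None,fx=.74,fy=.74))
r=X[170:250,190:245].reshape(-1,3); r=r[(np.hypot(r[:,0]-601,r[:,1]+100)<45)&(r[:,2]<215)&(r[:,2]>170)]; print(len(r),np.percentile(r[:,2],[5,50,95]))
q=r-r.mean(0); n=np.linalg.svd(q,full_matrices=False)[2][2]; print(n)
```

```text
[475.27679731 -69.10300856 251.53035236] [ 1.33867228 -0.50501271 -0.16320187]
1210 [187.05670871 191.50857598 197.11086358]
[-0.01485182 -0.00929814 -0.99984647]
```

View pics/b.png

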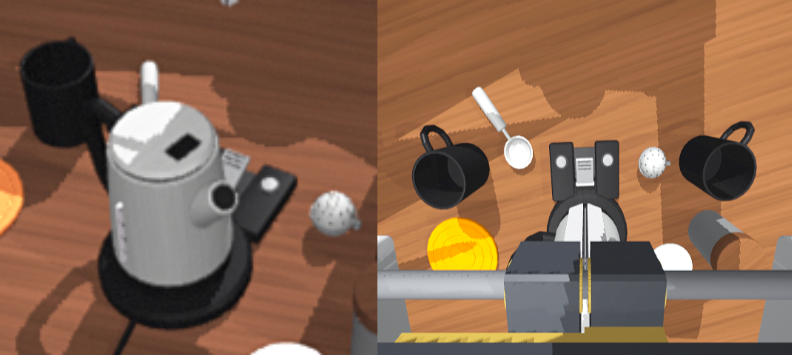

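The lid is shut and level, with its normal within 0.02 rad of vertical. The fingers are above the toggle, so I'll descend.

>>> {"method": "move_arm", "body": {"increments": [0,0,0,4,0,0,0,0,0,0,8,0,0,0,0,0,0,12,0,0,0,0,0,0,16,0,0,0,0,0,0,19,0,0,0]}}

```text
time_s: 6.55
position: [479.3, -70.0, 59.2]
eef_rot: [-0.001, 0.138, 0.99, 0.0]
wrist_force: [0.2, 0.3, -0.7]
grip_width: 0.6
grip_force: 0.0
```

>>> {"method": "move_arm", "body": {"increments": [0,0,0,0.4,0,0,0,0,0,0,0.8,0,0,0,0,0,0,1.2,0,0,0,0,0,0,1.5,0,0,0,0,0,0,1.8,0,0,0]}}

```text
time_s: 6.97
position: [481.9, -71.1, 46.3]
eef_rot: [0.002, 0.138, 0.99, -0.0]
wrist_force: [0.5, 0.2, 0.4]
grip_width: 0.4
grip_force: 0.0
```

>>> {"method": "move_arm", "body": {"increments": [0,0,0,0.3,0,0,0,0,0,0,0.6,0,0,0,0,0,0,0.9,0,0,0,0,0,0,1.2,0,0,0]}}

```text
time_s: 7.3
position: [479.3, -70.4, 32.6]
eef_rot: [-0.0, 0.138, 0.99, -0.0]
wrist_force: [-1.9, 0.9, 2.8]
grip_width: 0.5
grip_force: 1.3
```

>>> {"method": "move_arm", "body": {"increments": [0,0,0,0.1,0,0,0,0,0,0,0.2,0,0,0,0,0,0,0.3,0,0,0,0,0,0,0.3,0,0,0]}}

```text
time_s: 7.63
position: [479.1, -70.3, 29.2]
eef_rot: [-0.001, 0.138, 0.99, 0.0]
wrist_force: [-4.5, -0.0, 4.0]
grip_width: 0.4
grip_force: 1.9
```

>>> {"method": "move_arm", "body": {"increments": [0,0,0,0.1,0,0,0,0,0,0,0.2,0,0,0,0,0,0,0.2,0,0,0,0,0,0,0.2,0,0,0]}}

```text
time_s: 7.97
position: [479.3, -70.4, 27.7]
eef_rot: [-0.0, 0.138, 0.99, 0.0]
wrist_force: [-4.2, 0.9, 6.8]
grip_width: 0.5
grip_force: 3.3
```

>>> {"method": "move_arm", "body": {"increments": [0,0,0,0.1,0,0,0,0,0,0,0.2,0,0,0,0,0,0,0.2,0,0,0,0,0,0,0.2,0,0,0]}}

```text
time_s: 8.3
position: [479.3, -70.4, 26.1]
eef_rot: [-0.0, 0.138, 0.99, 0.0]
wrist_force: [-5.8, 0.8, 9.3]
grip_width: 0.4
grip_force: 4.7
```

>>> {"method": "move_arm", "body": {"increments": [0,0,0,-0.6,0,0,0,0,0,0,-3,0,0,0,0,0,0,-7,0,0,0,0,0,0,-11,0,0,0,0,0,0,-15,0,0,0]}}

```text
time_s: 8.72
position: [480.0, -70.4, 176.8]
eef_rot: [0.001, 0.138, 0.99, 0.0]
wrist_force: [0.9, -0.6, 0.6]
grip_width: 0.4
grip_force: 0.0
```

>>> {"method": "move_arm", "body": {"increments": [0,0,0,-4,0,0,0,0,0,0,-8,0,0,0,0,3.5,3.5,-8,0,0,0,0,6,6,-8,0,0,0,0,6,9,-8,0,0,0]}}

```text
time_s: 9.13
position: [444.0, 34.0, 256.0]
eef_rot: [0.001, 0.139, 0.99, 0.0]
wrist_force: [1.0, -0.3, -1.6]
grip_width: 0.6
grip_force: 0.0
```

>>> {"method": "move_arm", "body": {"increments": [0,0,4,0,0,0,0,0,0,8,0,0,0,0,0,0,12,0,0,0,0,0,0,16,0,0,0,0,0,0,20,0,0,0,0]}}

```text
time_s: 9.55
position: [502.2, 227.4, 255.6]
eef_rot: [0.001, 0.138, 0.99, 0.001]
wrist_force: [0.6, -0.3, -0.1]
grip_width: 0.5
grip_force: 0.0
```

Run:
```python
from h import *
z=np.load('top0.npz')
p,d,c=cam('top'); X=pts(d,c)
a=np.hstack([cv2.resize(q[130:280,210:450,::-1],(400,250),interpolation=cv2.INTER_CUBIC) for q in (z['p'],p)])
cv2.imwrite('pics/c.png',a)
for Y,q in((pts(z['d'],z),z['p']),(X,p)):
    hsv=cv2.cvtColor(q,cv2.COLOR_RGB2HSV)
    m=((hsv[...,1]<60)&(hsv[...,2]>90)).astype(np.uint8); m[:215]=0;m[275:]=0;m[:,:292]=0;m[:,360:]=0
    n,l,s,ce=cv2.connectedComponentsWithStats(m)
    for i in range(1,n):
        if s[i,4]>20: print(s[i],np.median(Y[l==i],0).round(1),np.percentile(Y[l==i][:,2],[10,90]).round(1))
```

```text
[318 227  19  22 290] [492.5 -73.4  38.3] [30.4 44.4]
[303 236   9   9  61] [488.2 -30.2  23. ] [19.2 24.5]
[338 245   9   9  61] [ 469.2 -109.4   22.7] [19.8 25. ]
[318 227  19  24 307] [492.2 -72.9  31. ] [27.9 33.4]
[303 236   9   8  58] [488.8 -30.2  22.8] [20.4 25.3]
[338 245   9   9  59] [ 469.3 -109.4   22.8] [20.3 24.8]
```

View pics/c.png

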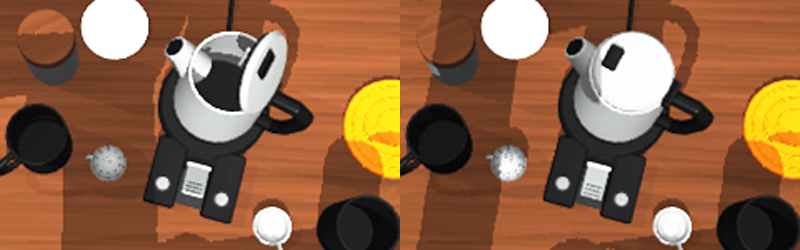

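The lid is shut, the toggle looks flat at (595,180), and the other objects haven't moved. Before handing in I'll check the toggle angle change numerically.

Run:
```python
from h import *
z=np.load('top0.npz'); e=np.array([.973,-.233])
p,d,c=cam('top')
for Y,q in((pts(z['d'],z),z['p']),(pts(d,c),p)):
    hsv=cv2.cvtColor(q,cv2.COLOR_RGB2HSV)
    m=(hsv[...,1]<60)&(hsv[...,2]>90); m[:226]=0;m[249:]=0;m[:,:317]=0;m[:,338:]=0
    Q=Y[m]; x=Q[:,:2]@e; k=Q[:,2]
    for _ in range(4):
        f=np.polyfit(x,k,1); r=abs(k-np.polyval(f,x)); x,k=x[r<4],k[r<4]
    print('slope',np.arctan(f[0]),'z at pad',np.polyval(f,np.array([478.7,-69.8])@e),len(x))
```

```text
slope -1.1583050447659513 z at pad 73.28169459421702 23
slope -0.3924030479166479 z at pad 37.445394366022526 30
```

Run:
```python
from h import *
z=np.load('top0.npz'); e=np.array([.973,-.233]); f=np.array([.233,.973]); o=np.array([478.7,-69.8])
p,d,c=cam('top'); p2,d2,_=cam('top')
for Y in (pts(z['d'],z),pts((d+d2)/2,c)):
    x=(Y[...,:2]-o)@e; y=(Y[...,:2]-o)@f
    print([(a,round(float(np.median(Y[(abs(x-a)<4)&(abs(y)<11)][:,2])),1)) for a in range(-14,37,7)])
```

```text
[(-14, 7.4), (-7, 8.8), (0, 43.9), (7, 41.8), (14, 39.5), (21, 37.2), (28, 34.7), (35, 32.4)]
[(-14, 7.3), (-7, 29.2), (0, 30.7), (7, 30.9), (14, 31.2), (21, 31.6), (28, 31.6), (35, 31.9)]
```

The slope changed by about 0.36 rad, so the toggle is fully down. Handing in.

```bash
python3 -c "
from bench import ctrl
print(ctrl.job_done())"
```

```text
the job is handed in; nothing more can be done
None
```

I pushed the lid shut, then pressed the toggle fully down and moved the hand clear; the keys, kettle and other objects look unmoved in the final top view, and the job is handed in (no verdict returned).

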